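# Build up the spindle stack of a blower unit

### The job

Build up the spindle of the black blower unit: thread the wide flat washer over the upright post first, then the tall spacer sleeve, then the split collar, each lowered gently in the grip, not dropped or forced, until it is fully home on what lies below it. Then let go and leave everything else on the bench where it is.

Things in the scene. Friction and masses are not known exactly. Their poses are not given: they have to be found in the camera images.
- washer: plain steel disc washer lying flat, the widest and flattest ring: 60 mm outside, 19 mm bore, 8 mm thick; origin at the centre of its underside, z up along its bore
- sleeve: plain aluminium spacer sleeve standing upright, the narrowest and tallest ring: 34 mm outside, 19 mm bore, 20 mm high; origin at the centre of its underside, z up along its bore
- collar: dark steel split shaft collar lying flat, with a slit on one side: 46 mm outside, 19 mm bore, 10 mm thick; origin at the centre of its underside, z up along its bore
- unit: black blower housing 170 x 210 x 46 mm on a fixed brown board 220 x 260 x 12 mm (long sides along y, centred on the origin, top 58 mm above the bench, a low air duct on its +x side). On it an aluminium boss, 42 mm across, 14 mm high, carries an upright steel post: 16 mm across, 48 mm high above the boss, its top 7 mm tapering to 9 mm. Origin under the board
- seat (a point): centre of the boss's top face at the foot of the post, 72 mm above the bench, where the washer's underside comes to rest; z up along the post; post axis is 30 mm from the unit's centre towards its -y
- post_tip (a point): top centre of the post, 48 mm above the seat
- hex_key: bystander: black L-shaped hex key, 90 mm long, 8 mm thick, lying flat among the rings; origin under the middle of its long leg
- tape: bystander: roll of clear tape lying flat, 84 mm outside, 60 mm hole, 24 mm high (not one of the rings to fit); origin at the centre of its underside
- wrench: bystander: steel spanner 160 mm long lying flat; origin under its middle
- screwdriver: bystander: screwdriver 190 mm long lying flat; origin under its middle
- scanner: bystander: black and grey hand scanner lying flat, about 150 x 60 x 30 mm; origin under its head
There are look-alikes about, which are no part of the job. What is shaped like the collar but white or yellow is not meant.

How it is judged:
On the way, in this order (a step that is already met when the one before it is completed fails the run):
1. the wide washer lies flat on the boss, around the post (z of washer in the frame of seat between -0.003 and 0.0025 m and horizontal distance between washer and seat below 0.004 m and angle between washer's own z axis and vertical below 0.08 rad), for 0.2 s.
2. the spacer sleeve stands on the washer, around the post (z of sleeve in the frame of seat between 0.005 and 0.011 m and horizontal distance between sleeve and seat below 0.004 m and angle between sleeve's own z axis and vertical below 0.08 rad), for 0.2 s.
3. the collar lies flat on the sleeve, around the post (z of collar in the frame of seat between 0.025 and 0.0315 m and horizontal distance between collar and seat below 0.004 m and angle between collar's own z axis and vertical below 0.08 rad), for 0.2 s.
At the end, for the whole second after the job is handed in: The washer's underside is within 2.5 mm of the seat, the sleeve's 8 mm above it and the collar's 28 mm above it (each within 3 mm, the collar 3.5 mm on the high side), all three centred on the post within 4 mm, level within 0.08 rad, at rest and released (all of step 1 and all of step 2 and all of step 3 and linear speed of each of washer, sleeve, collar below 0.02 m/s); the robot touches nothing.
It fails at once if a bystander is moved by more than 30 mm (distance of any of hex_key, tape, wrench, screwdriver, scanner from where it was at the start of the episode above 0.03 m).
It fails at once if the washer is let go on the post while more than 15 mm above its home (dropped) (horizontal distance between washer and seat below 0.006 m and z of washer in the frame of seat above 0.015 m and contact force between the fingers and washer below 0.1 N).
It fails at once if the sleeve is let go on the post while more than 15 mm above its home (dropped) (horizontal distance between sleeve and seat below 0.006 m and z of sleeve in the frame of seat above 0.023 m and contact force between the fingers and sleeve below 0.1 N).
It fails at once if the collar is let go on the post while more than 15 mm above its home (dropped) (horizontal distance between collar and seat below 0.006 m and z of collar in the frame of seat above 0.043 m and contact force between the fingers and collar below 0.1 N).
It fails at once if a ring is rammed onto the unit (over 50 N on the unit) (contact force between unit and anything else above 50 N).
It also fails if it takes over 70 s, if anything falls off the work surface, if the arm or the gripper's body presses on something with over 40 N, if the wrist force passes 120 N, or if a joint passes its speed limit or range.

### The arm

A 6-joint arm with a two-finger parallel gripper is mounted at the origin on the work surface. World frame = base frame: x ahead of the robot, y to its left, z up, the work surface at z = 0. Lengths are in m, angles in rad, forces in N, time in s.
With the tool pointing down it reaches from about 0.375 to 0.975 m from the base axis. Payload 3.8 kg.
Tool frame: the origin (TCP) lies midway between the tips of the shut fingers; the grasp point (between the pads) lies 19 mm behind it; z points along the fingers, y is the line along which they close (so a half turn about z gives the same grasp; the last joint's range is limited). The gripper opens to 85 mm and grips with 20 to 120 N. Pads are 22 mm wide; open, the fingers measure 114 mm over their backs; the gripper's body (76 mm by 85 mm) begins 54 mm behind the grasp point. The pads swing forward as they close: fully open they stand 13 mm farther back than shut.
Start: joints at [-1.235, 0.264, 1.604, -0, 1.274, -0.037], TCP at [0.246, -0.629, 0.209] pointing down, gripper open.
Joint ranges: [-2.63, 2.63], [-0.94, 2.18], [0.31, 2.57], [-1.31, 4.45], [0, 2.66], [-2.55, 2.55]. Speed limits (rad/s): [2.57, 2.57, 3.14, 3.14, 3.14, 3.14].

### API

Orientations are given as a rotation vector (axis times angle).
In Python, from workcell import bot gives the robot as it stands.
- The arm moves only by the tool servo_tool, never from a script. Its argument "series" is a list of rows, each a list of 7 numbers: the shift along the world's x, y, z in units of 0.15 m (1.0 is 0.15 m), then the turn, a rotation vector about the world's x, y, z in units of 180 degrees (1.0 is 180 degrees), then the closure, from 0 (fully open) to 1 (shut). A call has 1 to 20 rows; each row is the pose to reach, as a shift and turn from the pose commanded when the call began, turning the shorter way round; what a row does not reach only later rows make up. A row lasts 1/10 s, in which the tool goes at most 50 mm and 8.59 degrees, less where a joint would pass 70% of its speed; a pose out of reach is approached as far as the arm can. A call with a number of a shift or a turn outside -1 to 1 is refused whole. A call with a gripper value outside its range is refused whole. The fingers move at their own pace and stop on an object; "newtons" is the grip in N (left out, the last holds). Time passes only in rows, so rows that repeat a pose let the fingers close. It gives the time, the measured TCP pose, the force, the opening and the grip force at its end, in the units of the state.
- bot.read_state(): the state, without advancing time (a new reading comes with each control period).
- bot.read_camera(name): name is "side" or "top" or "wrist"; returns the picture (420x560x3 uint8, red, green, blue); there is no depth.
- bot.camera_info(name): a dict with "vertical_fov" (degrees; the focal length in pixels is half the picture's height over the tangent of half this angle, whatever the lens; pixels are square), "cx", "cy" (the principal point, pixels), "dist" ([k1, k2, p1, p2, k3] as OpenCV has them; the pictures are not rectified), "R" (3x3) and "t" (3): a world point X has camera coordinates R X + t. Camera axes: x right, y down, z forward; pixel columns grow to the right and rows downward; lengths in m; the calibration is good to about 2 mm. A picture is of the moment at which its call begins: read the wrist's pose just before it. camera_info takes no time and is no camera call; for the wrist camera it gives the pose at the moment of the call.
- bot.finish_job(): hands the job in; it is judged then, once.
Trained networks look in the newest picture that a camera, given by its name, has taken for a name from the list of things; names that differ only in an ending like _2 or _b are one class to them, and where a whole thing is asked for, a point or a joint stands for the part that bears it (a point fixed in the world has none). Each returns a list of dicts, best first, with "score" (0 to 1); they miss things now and then, are a little off and sometimes report something else, mostly with a low value. They report only what shows in the picture. A call takes as long as a camera call. They do not tell look-alikes from the thing itself.
- bot.recognise(target, camera): "box" ([left, top, right, bottom] as shares, 0 to 1, of the picture: columns of its width, rows of its height, round what is visible of it).
- bot.trace(target, camera): "mask" (420x560 bool, what is visible of it) and "box" ([left, top, right, bottom] as shares, 0 to 1, of the picture: columns of its width, rows of its height, round what is visible of it).
- bot.mark_of(target, camera): "at" ([row, column] as shares, 0 to 1, of the picture: columns of its width, rows of its height: a listed point, or the origin of a listed thing).
The state is a dict: "time": time; "q": joint angles; "joint_vel": joint speeds; "joint_torque": joint torques, N m; "tool_pos": TCP position; "tcp_rot": TCP orientation; "wrist_force": force on the tool from outside, world axes, zero at the start; "torque": the same for the moment, N m; "width": opening from 0.0 (shut) to 1.0 (fully open); "grip_force": force on a finger pad.
Only numpy, scipy, OpenCV 4.12 (cv2) and the standard library are available. Lean on these libraries where they do the work, as an engineer would, in place of code of your own. Each camera call takes 0.05 s, during which the arm holds its last target. There are 200 camera calls.

## Working session

There is one attempt and no reset: what is moved stays moved. The work goes in short steps, Python scripts to look and compute and a tool call to move; the robot and the scene stay as the last step left them, time stands still between calls to the robot, and variables do not carry over. Pictures are saved under pics/ and viewed, at most 10 in all, crops included, and the job is handed in when it is done.

Besides the shell and the picture viewer there is one more tool, called after "Emit:" as name([rows], argument=value, ...), one row to a line, values as JSON. servo_tool: Moves the arm, as the interface text tells. Shifts and turns lie within -1 to 1; 1 stands for 0.15 m of shift or 180 degrees of turn. Its arguments: {"type":"object","properties":{"series":{"type":"array","items":{"type":"array","items":{"type":"number"}}},"newtons":{"type":"number"}},"required":["series"]}

```bash
mkdir -p pics; ls; python3 - <<'E'
from workcell import bot
import cv2,numpy as np
for n in ("top","side"):
    im=bot.read_camera(n); cv2.imwrite(f"pics/{n}0.png",im[:,:,::-1])
    i=bot.camera_info(n); print(n,i)
    for t in("washer","sleeve","collar","seat","post_tip","unit"):
        print(t,[(round(d["score"],2),np.round(np.array(d["at"])*[420,560],1).tolist()) for d in bot.mark_of(t,n)])
print(bot.read_state())
E
```

```text
pics
top {'vertical_fov': 45.05733501441843, 'cx': 277.29518916645924, 'cy': 209.57496665469574, 'dist': array([-0.14668392,  0.        ,  0.        ,  0.        ,  0.        ]), 'R': array([[-2.81607734e-02, -9.99596868e-01, -3.61551349e-03],
       [-9.90531384e-01,  2.83912064e-02, -1.34318710e-01],
       [ 1.34367210e-01, -2.01239168e-04, -9.90931588e-01]]), 't': array([0.11842737, 0.48426008, 1.37071037])}
washer []
sleeve [(0.41, [214.2, 421.5])]
collar [(0.55, [143.2, 380.7]), (0.53, [167.3, 367.7])]
seat [(0.68, [200.0, 263.3])]
post_tip [(0.66, [199.7, 263.9])]
unit [(0.74, [199.4, 252.8])]
side {'vertical_fov': 50.85038605281944, 'cx': 285.56791805847604, 'cy': 214.3650000118541, 'dist': array([-0.13826868,  0.        ,  0.        ,  0.        ,  0.        ]), 'R': array([[ 0.999831  , -0.00607313,  0.01735184],
       [ 0.00878143, -0.67144688, -0.74100065],
       [ 0.01615104,  0.7410278 , -0.67128008]]), 't': array([-0.47294722,  0.11061198,  1.15843781])}
washer [(0.82, [292.1, 279.6])]
sleeve [(0.73, [366.0, 287.4])]
collar [(0.8, [289.2, 374.7]), (0.64, [215.9, 301.6]), (0.58, [323.4, 380.5]), (0.48, [303.6, 335.8])]
seat [(0.89, [205.4, 297.2]), (0.35, [297.8, 315.6])]
post_tip [(0.75, [190.0, 297.7])]
unit [(0.79, [212.8, 301.7])]
{'time': 0.7, 'q': array([-1.23489223e+00,  2.63836496e-01,  1.60400676e+00,  3.72312030e-07,
        1.27372379e+00, -3.69112330e-02]), 'joint_vel': array([-0.001562  ,  0.00016222,  0.00041678, -0.0007999 , -0.00120559,
       -0.00072701]), 'joint_torque': array([-1.78958609e-03, -5.14850879e+01, -3.67615664e+01, -9.19306581e-05,
        6.48352543e-04, -3.07848586e-05]), 'tool_pos': array([ 0.24584757, -0.62862044,  0.2091189 ]), 'tcp_rot': array([3.08714397e+00, 5.82226499e-01, 6.54603070e-06]), 'wrist_force': array([ 0.87696312, -0.8160753 , -0.26100696]), 'torque': array([-0.05528901,  0.00077725, -0.00358503]), 'grip_force': 0.0, 'width': 0.9983828031860192}
```

View pics/top0.png

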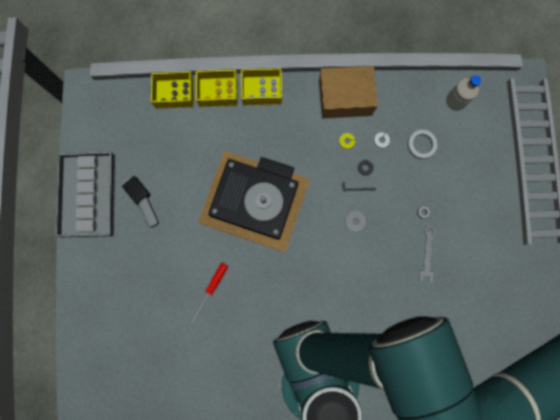

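View pics/side0.png

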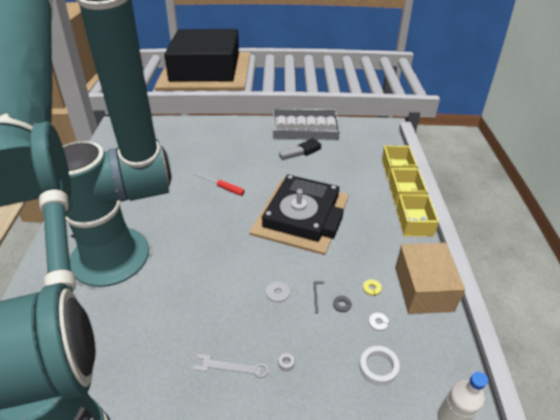

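Top view: the washer is at about (row 219, col 356), the sleeve at (212, 423) and the dark collar at (167, 367). The look-alikes are a yellow ring (141, 347) and a white ring (140, 382). The dark one at (167, 367), or side (303, 343), fits "dark steel". I'll confirm it in a crop and measure.

```bash
cat > h.py <<'E'
from workcell import bot
import cv2,numpy as np
def K(i):
    f=210/np.tan(np.radians(i["vertical_fov"]/2)); return np.array([[f,0,i["cx"]],[0,f,i["cy"]],[0,0,1]])
def world(i,rc,z):
    u=cv2.undistortPoints(np.array([[[rc[1],rc[0]]]],float),K(i),i["dist"])[0,0]
    R=np.array(i["R"]);d=R.T@[u[0],u[1],1];c=-R.T@i["t"]
    return (c+d*(z-c[2])/d[2])
def pix(i,X):
    p=cv2.projectPoints(np.array([X],float),cv2.Rodrigues(np.array(i["R"]))[0],np.array(i["t"]),K(i),i["dist"])[0][0,0]
    return p[::-1]
def cents(t,n,z,i=None):
    i=i or bot.camera_info(n);o=[]
    for d in bot.trace(t,n):
        m=np.uint8(d["mask"]);cs=cv2.findContours(m,0,2)[0]
        if not cs: continue
        c=max(cs,key=cv2.contourArea);h=cv2.convexHull(c);M=cv2.moments(h)
        if M["m00"]<5: continue
        rc=(M["m01"]/M["m00"],M["m10"]/M["m00"])
        o.append((round(d["score"],2),np.round(rc,1).tolist(),np.round(world(i,rc,z),4).tolist()))
    return o
E
python3 - <<'E'
from h import *
for n in("top","side"):
    im=bot.read_camera(n)
    for t,z in(("washer",.006),("sleeve",.012),("collar",.006)):
        print(n,t,*cents(t,n,z))
    i=bot.camera_info(n)
    for t,z in(("seat",.072),("post_tip",.12)):
        for d in bot.mark_of(t,n): print(n,t,d["score"],world(i,np.array(d["at"])*[420,560],z))
    if n=="side": cv2.imwrite("pics/crop.png",cv2.resize(im[260:400,250:420,::-1],None,fx=4,fy=4,interpolation=2))
E
```

```text
top washer (0.66, [221.1, 355.0], [0.4519, -0.1139, 0.006])
top sleeve
top collar (0.67, [139.9, 381.3], [0.6866, -0.2032, 0.006]) (0.57, [166.8, 364.7], [0.6078, -0.1499, 0.006]) (0.5, [140.9, 346.4], [0.6859, -0.1008, 0.006])
top seat 0.65 [0.51051344 0.14405945 0.072     ]
top post_tip 0.78 [0.50039422 0.14463006 0.12      ]
side washer (0.7, [291.1, 277.5], [0.4524, -0.1156, 0.006])
side sleeve (0.72, [362.4, 285.9], [0.4715, -0.3122, 0.012])
side collar (0.78, [303.1, 341.8], [0.607, -0.1511, 0.006]) (0.78, [321.4, 378.0], [0.6872, -0.2042, 0.006]) (0.68, [287.3, 372.0], [0.6873, -0.1033, 0.006]) (0.45, [365.6, 227.2], [0.3463, -0.3179, 0.006]) (0.35, [291.6, 277.5], [0.4525, -0.1169, 0.006]) (0.35, [214.2, 302.2], [0.5223, 0.1655, 0.006])
side seat 0.71 [0.50346401 0.13021283 0.072     ]
side post_tip 0.89 [0.50640312 0.13307078 0.12      ]
```

View pics/crop.png

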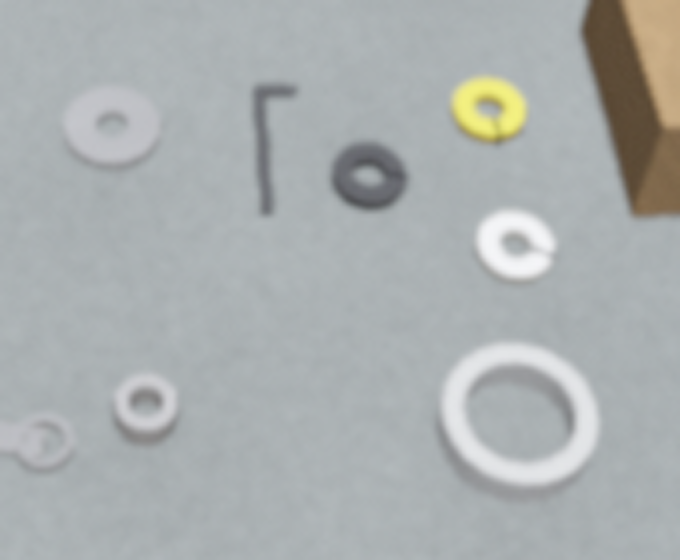

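The crop confirms it: a dark split ring at crop (370, 177), slit towards +x. The yellow and white split rings are the decoys, the plain wide washer is top left and the sleeve is bottom left next to the spanner. Moving above the washer, turning so that the fingers close along y.

Emit:
servo_tool([
  [0.33,0.33,0,0,0,-0.04,0],
  [0.5,0.67,0,0,0,-0.08,0],
  [0.5,1,0,0,0,-0.1187,0],
], newtons=40)

```text
time: 1.6
tool_pos: [0.3184, -0.5008, 0.209]
tcp_rot: [3.141, -0.008, 0.002]
wrist_force: [0.4, -0.2, -0.2]
width: 1.001
grip_force: 0.0
```

Emit:
servo_tool([
  [0.2,0.33,0,0,0,0,0],
  [0.45,0.67,0,0,0,0,0],
  [0.6,1,0,0,0,0,0],
])

```text
time: 1.9
tool_pos: [0.3959, -0.3724, 0.2095]
tcp_rot: [3.141, -0.001, 0.002]
wrist_force: [0.6, 0.8, -0.3]
width: 1.0
grip_force: 0.0
```

Emit:
servo_tool([
  [0.1,0.33,0,0,0,0,0],
  [0.2,0.67,0,0,0,0,0],
  [0.27,1,0,0,0,0,0],
])

```text
time: 2.2
tool_pos: [0.4348, -0.2273, 0.2094]
tcp_rot: [3.141, -0.0, 0.002]
wrist_force: [1.9, -0.6, -0.7]
width: 1.001
grip_force: 0.0
```

Emit:
servo_tool([
  [0,0.2,-0.1,0,0,0,0],
  [0,0.42,-0.2,0,0,0,0],
  [0,0.42,-0.2,0,0,0,0],
  [0,0.42,-0.2,0,0,0,0],
])

```text
time: 2.6
tool_pos: [0.4341, -0.1657, 0.179]
tcp_rot: [3.141, 0.003, -0.0]
wrist_force: [-0.2, -0.5, 0.7]
width: 0.996
grip_force: 0.0
```

```bash
python3 - <<'E'
from h import *
s=bot.read_state();print(s["time"],s["tool_pos"],s["tcp_rot"],s["q"])
i=bot.camera_info("wrist");im=bot.read_camera("wrist");cv2.imwrite("pics/w1.png",im[:,:,::-1])
print(cents("washer","wrist",.006,i),i["R"],-i["R"].T@i["t"])
E
```

```text
2.6 [ 0.43406619 -0.16569948  0.17904149] [ 3.14116354e+00  3.01981246e-03 -2.66582629e-04] [-4.17916276e-01 -1.20209811e-01  2.07071755e+00 -4.94972089e-04
  1.19106608e+00  1.15114078e+00]
[(0.58, [162.2, 235.7], [0.4532, -0.1151, 0.006])] [[ 1.60361243e-03 -9.99998350e-01  8.53684151e-04]
 [-9.48290352e-01 -1.24973144e-03  3.17401711e-01]
 [-3.17400121e-01 -1.31852977e-03 -9.48290791e-01]] [ 0.51517423 -0.16551929  0.34482142]
```

View pics/w1.png

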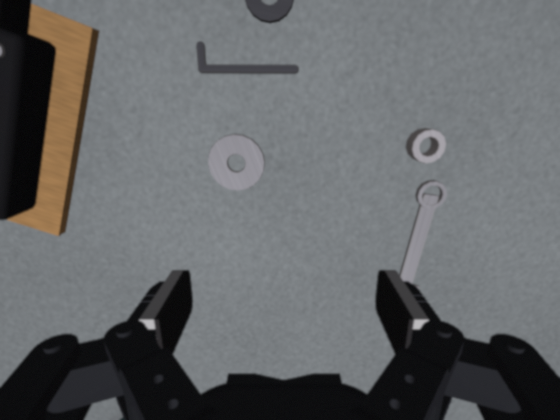

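The wrist view shows the washer at (row 162, col 236), matching the other cameras. Descending and gripping it.

Emit:
servo_tool([
  [0.127,0.338,-0.25,0,0,0,0],
  [0.127,0.338,-0.55,0,0,0,0],
  [0.127,0.338,-0.867,0,0,0,0],
  [0.127,0.338,-0.867,0,0,0,0],
])

```text
time: 3.1
tool_pos: [0.4478, -0.1145, 0.0435]
tcp_rot: [-3.138, 0.001, 0.018]
wrist_force: [-1.8, -0.5, -0.1]
width: 0.999
grip_force: 0.0
```

Emit:
servo_tool([
  [0,0,-0.13,0,0,0,0],
  [0,0,-0.24,0,0,0,0],
  [0,0,-0.31,0,0,0,0],
  [0,0,-0.36,0,0,0,0],
  [0,0,-0.36,0,0,0,0],
  [0,0,-0.36,0,0,0,0.5],
  [0,0,-0.36,0,0,0,0.5],
  [0,0,-0.36,0,0,0,0.5],
  [0,0,-0.36,0,0,0,0.5],
  [0,0,-0.36,0,0,0,0.5],
])

```text
time: 4.1
tool_pos: [0.4534, -0.1154, -0.0047]
tcp_rot: [3.141, 0.0, 0.001]
wrist_force: [-0.7, 0.5, 0.2]
width: 0.496
grip_force: 0.0
```

```bash
python3 - <<'E'
from h import *
i=bot.camera_info("wrist");im=bot.read_camera("wrist");cv2.imwrite("pics/w2.png",im[:,:,::-1])
print(cents("washer","wrist",.006,i), bot.read_state()["wrist_force"])
E
```

```text
[(0.79, [257.8, 282.7], [0.4544, -0.1151, 0.006])] [ 0.29150584  0.04200622 -0.49252432]
```

View pics/w2.png

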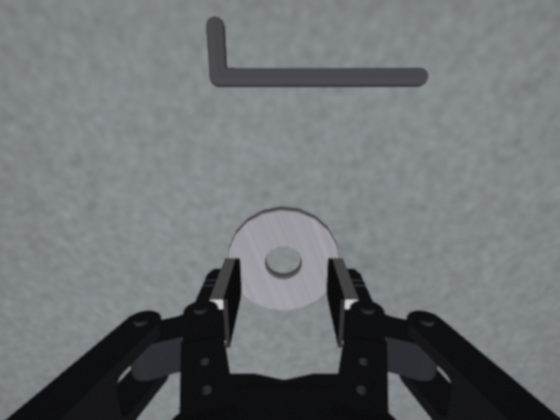

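The fingers closed just above the washer without touching it: the rim shows under the pads at row 260, columns 230–335. I'll open, go about 5 mm lower and close again.

Emit:
servo_tool([
  [0,0,0,0,0,0,0],
  [0,0,0,0,0,0,0],
  [0,0,0,0,0,0,0],
  [0,0,0,0,0,0,0],
  [0,0,-0.02,0,0,0,0],
  [0,0,-0.035,0,0,0,0],
  [0,0,-0.035,0,0,0,0],
])

```text
time: 4.9
tool_pos: [0.4527, -0.1153, -0.0107]
tcp_rot: [-3.141, 0.0, 0.002]
wrist_force: [-0.4, -0.5, -0.7]
width: 0.997
grip_force: 0.0
```

Emit:
servo_tool([
  [0,0,0,0,0,0,0.15],
  [0,0,0,0,0,0,0.25],
  [0,0,0,0,0,0,0.4],
  [0,0,0,0,0,0,0.4],
  [0,0,0,0,0,0,0.4],
])

```text
time: 5.4
tool_pos: [0.4533, -0.1155, -0.0102]
tcp_rot: [3.142, -0.0, 0.0]
wrist_force: [0.1, -0.4, -0.6]
width: 0.597
grip_force: 0.0
```

Emit:
servo_tool([
  [0,0,-0.007,0,0,0,0.4],
  [0,0,-0.014,0,0,0,0.4],
  [0,0,-0.014,0,0,0,0.4],
])

```text
time: 5.7
tool_pos: [0.453, -0.1154, -0.0125]
tcp_rot: [-3.141, 0.0, 0.001]
wrist_force: [0.4, 0.7, 0.1]
width: 0.597
grip_force: 0.0
```

```bash
python3 - <<'E'
from h import *
i=bot.camera_info("wrist");im=bot.read_camera("wrist");cv2.imwrite("pics/w3.png",cv2.resize(im[200:370,150:420,::-1],None,fx=2.9,fy=2.9))
print(bot.read_state()["wrist_force"])
E
```

```text
[ 1.10956356 -0.22405654  0.2917411 ]
```

View pics/w3.png

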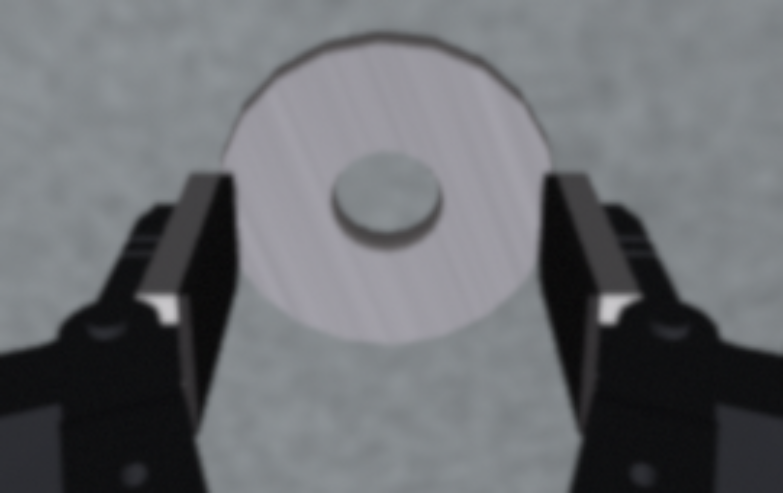

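```bash
python3 - <<'E'
from h import *
i=bot.camera_info("wrist");print(-i["R"].T@i["t"],K(i)[0,0],i["dist"])
for z in(-.01,0,.005,.01,.015,.02,.03):
  print(z,[np.round(pix(i,[x,-.1154+s*.0254,z]),1).tolist() for x in(.464,.442) for s in(1,-1)])
E
```

```text
[ 0.53417103 -0.11546724  0.15329895] 320.79189960045153 [0.01096272 0.         0.         0.         0.        ]
-0.01 [[234.8, 237.4], [234.7, 329.4], [270.2, 239.1], [270.1, 327.7]]
0 [[242.4, 234.8], [242.3, 332.0], [279.4, 236.7], [279.3, 330.1]]
0.005 [[246.5, 233.3], [246.4, 333.4], [284.4, 235.4], [284.3, 331.4]]
0.01 [[250.9, 231.8], [250.8, 334.9], [289.6, 234.0], [289.6, 332.8]]
0.015 [[255.5, 230.2], [255.5, 336.5], [295.2, 232.6], [295.2, 334.3]]
0.02 [[260.5, 228.5], [260.4, 338.2], [301.2, 231.0], [301.1, 335.8]]
0.03 [[271.4, 224.8], [271.3, 342.0], [314.2, 227.6], [314.2, 339.2]]
```

The pad tips project to about z ≈ 0.017, higher than the tool figures suggest. I'll open and go lower in small steps, watching the force.

Emit:
servo_tool([
  [0,0,0,0,0,0,0.1],
  [0,0,0,0,0,0,0.1],
  [0,0,0,0,0,0,0.1],
  [0,0,-0.02,0,0,0,0.1],
  [0,0,-0.04,0,0,0,0.1],
  [0,0,-0.05,0,0,0,0.1],
  [0,0,-0.05,0,0,0,0.1],
])

```text
time: 6.45
tool_pos: [0.4528, -0.1153, -0.0203]
tcp_rot: [-3.141, 0.0, 0.001]
wrist_force: [-0.1, 0.3, 0.0]
width: 0.902
grip_force: 0.0
```

Emit:
servo_tool([
  [0,0,0,0,0,0,0.2],
  [0,0,0,0,0,0,0.3],
  [0,0,0,0,0,0,0.4],
  [0,0,0,0,0,0,0.4],
  [0,0,0,0,0,0,0.4],
])

```text
time: 6.95
tool_pos: [0.4555, -0.116, -0.0175]
tcp_rot: [3.141, -0.0, 0.006]
wrist_force: [-1.2, 0.8, 13.2]
width: 0.599
grip_force: 6.6
```

Emit:
servo_tool([
  [0,0,0,0,0,0,0.1],
  [0,0,0,0,0,0,0.1],
  [0,0,0,0,0,0,0.1],
  [0,0,-0.015,0,0,0,0.1],
  [0,0,-0.03,0,0,0,0.1],
  [0,0,-0.03,0,0,0,0.1],
])

```text
time: 7.55
tool_pos: [0.4525, -0.1152, -0.025]
tcp_rot: [-3.141, 0.0, 0.002]
wrist_force: [0.1, -0.4, -0.7]
width: 0.901
grip_force: 0.0
```

Emit:
servo_tool([
  [0,0,0,0,0,0,0.2],
  [0,0,0,0,0,0,0.25],
  [0,0,0,0,0,0,0.35],
  [0,0,0,0,0,0,0.35],
  [0,0,0,0,0,0,0.35],
])

```text
time: 8.05
tool_pos: [0.4533, -0.1154, -0.0235]
tcp_rot: [-3.141, 0.0, 0.0]
wrist_force: [-3.5, 0.9, 7.6]
width: 0.676
grip_force: 41.0
```

Gripped (grip force 41 N, width 0.68). Lifting and moving to a viewpoint short of the post.

Emit:
servo_tool([
  [0,0,0.05,0,0,0,0.6],
  [0,0,0.2,0,0,0,0.6],
  [0,0,0.5,0,0,0,0.6],
  [0,0,0.8,0,0,0,0.6],
  [0,0,1,0,0,0,0.6],
  [0,0,1,0,0,0,0.6],
], newtons=50)

```text
time: 8.65
tool_pos: [0.4574, -0.1167, 0.1315]
tcp_rot: [3.138, -0.0, 0.017]
wrist_force: [0.2, 0.3, -0.3]
width: 0.664
grip_force: 53.8
```

Emit:
servo_tool([
  [0,0.2,0.07,0,0,0,0.6],
  [0,0.5,0.13,0,0,0,0.6],
  [0,0.8,0.2,0,0,0,0.6],
  [0,1,0.2,0,0,0,0.6],
])

```text
time: 9.05
tool_pos: [0.4531, 0.0367, 0.1561]
tcp_rot: [-3.141, -0.001, -0.002]
wrist_force: [0.5, 0.1, -1.4]
width: 0.664
grip_force: 53.9
```

Emit:
servo_tool([
  [-0.1,0.3,0,0,0,0,0.6],
  [-0.2,0.55,0,0,0,0,0.6],
  [-0.22,0.68,0,0,0,0,0.6],
  [-0.22,0.68,0,0,0,0,0.6],
  [-0.22,0.68,0,0,0,0,0.6],
])

```text
time: 9.55
tool_pos: [0.4194, 0.1363, 0.1547]
tcp_rot: [3.141, 0.002, -0.002]
wrist_force: [0.2, -0.6, -0.9]
width: 0.663
grip_force: 53.9
```

```bash
python3 - <<'E'
from h import *
s=bot.read_state();print(s["time"],s["tool_pos"],s["tcp_rot"],s["wrist_force"])
i=bot.camera_info("wrist");im=bot.read_camera("wrist");cv2.imwrite("pics/w4.png",im[:,:,::-1])
np.save("w4.npy",im);print(i)
for t,z in(("seat",.072),("post_tip",.12)):
  for d in bot.mark_of(t,"wrist"): p=np.array(d["at"])*[420,560];print(t,d["score"],p,world(i,p,z))
E
```

```text
9.55 [0.41943284 0.13634781 0.15468373] [ 3.14051886e+00  2.43404425e-03 -2.42284751e-03] [ 0.20682893 -0.59407537 -0.89969017]
{'vertical_fov': 66.4199224679412, 'cx': 283.54287494282386, 'cy': 208.16087374705796, 'dist': array([0.01096272, 0.        , 0.        , 0.        , 0.        ]), 'R': array([[ 1.24611140e-03, -9.99998138e-01,  1.47328715e-03],
       [-9.47855497e-01, -7.11598805e-04,  3.18699626e-01],
       [-3.18697984e-01, -1.79359856e-03, -9.47854619e-01]]), 't': array([0.13550293, 0.37265636, 0.4634935 ])}
seat 0.84 [ 85.89  276.416] [0.51052113 0.14139795 0.072     ]
post_tip 0.83 [ 83.79  275.576] [0.5097755  0.14095257 0.12      ]
```

View pics/w4.png

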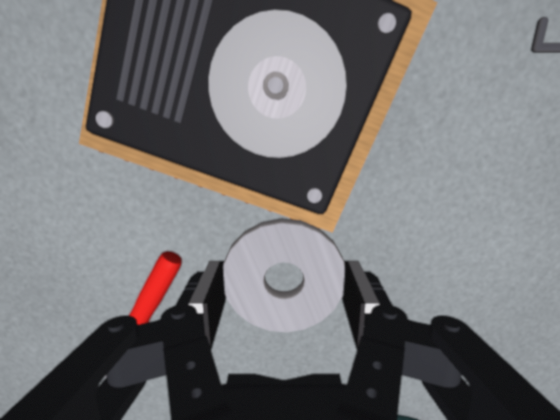

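The post is clearly visible at (row 85, col 276), and the held washer's bore is at (row 280, col 284). Refining both by ellipse fitting.

```bash
cat >> h.py <<'E'
def blobs(im,r,c,w,bright,amin=30,k=6):
    g=cv2.cvtColor(im,cv2.COLOR_RGB2GRAY)[r-w:r+w,c-w:c+w];g=cv2.resize(g,None,fx=k,fy=k,interpolation=2)
    t,b=cv2.threshold(g,0,255,cv2.THRESH_OTSU|(0 if bright else 1));out=[]
    for q in cv2.findContours(b,cv2.RETR_LIST,1)[0]:
        if cv2.contourArea(q)>amin*k*k:
            (x,y),a,_=cv2.fitEllipse(q);out.append(((y+.5)/k-.5+r-w,(x+.5)/k-.5+c-w,np.round(np.array(a)/k,1).tolist()))
    return out
E
python3 - <<'E'
from h import *
im=np.load("w4.npy")
print("post",blobs(im,85,276,17,False))
print("tip",blobs(im,85,276,8,True,8))
print("boss",blobs(im,85,276,33,True))
print("hole",blobs(im,280,284,26,False))
E
```

```text
post [(84.59539286295573, 275.16893005371094, [12.5, 14.8]), (85.47544733683269, 275.4777323404948, [25.7, 28.2])]
tip [(84.42986742655437, 275.0044581095378, [14.4, 16.0])]
boss [(84.63400014241537, 275.19301350911456, [11.8, 14.4]), (85.47713216145834, 275.470942179362, [26.1, 28.6]), (84.5, 275.5, [77.9, 77.9])]
hole [(278.5200932820638, 283.55934651692706, [36.1, 38.8])]
```

```bash
python3 - <<'E'
from h import *
i=bot.camera_info("wrist");print(-i["R"].T@i["t"])
print(world(i,(84.5,275.1),.12),world(i,(85.5,275.5),.075))
for z in(.182,.186,.19):
  X=world(i,(278.5,283.6),z);print(X,(i["R"]@X+i["t"])[2], 320.8*.06/(i["R"]@X+i["t"])[2],320.8*.019/(i["R"]@X+i["t"])[2])
E
```

```text
[0.50139628 0.13545885 0.32095624]
[0.51021874 0.14017483 0.12      ] [0.51152748 0.14095146 0.075     ]
[0.41823534 0.13543347 0.182     ] 0.1581859548461963 121.67957653835178 38.53186590381139
[0.42062922 0.1354342  0.186     ] 0.1536324076390731 125.28606623948193 39.67392097583594
[0.42302309 0.13543493 0.19      ] 0.14907886043194984 129.1128731748399 40.88574317203264
```

Emit:
servo_tool([
  [0.2,0.01,0,0,0,0,0.6],
  [0.4,0.02,0,0,0,0,0.6],
  [0.55,0.034,0,0,0,0,0.6],
  [0.607,0.034,0,0,0,0,0.6],
  [0.607,0.034,-0.1,0,0,0,0.6],
  [0.607,0.034,-0.2,0,0,0,0.6],
  [0.607,0.034,-0.3,0,0,0,0.6],
  [0.607,0.034,-0.33,0,0,0,0.6],
  [0.607,0.034,-0.33,0,0,0,0.6],
])

```text
time: 10.6
tool_pos: [0.5091, 0.1413, 0.1042]
tcp_rot: [3.141, 0.0, -0.006]
wrist_force: [-0.5, 0.1, -1.0]
width: 0.659
grip_force: 53.9
```

```bash
python3 - <<'E'
from h import *
s=bot.read_state();print(s["time"],s["tool_pos"],s["tcp_rot"],s["wrist_force"])
i=bot.camera_info("wrist");im=bot.read_camera("wrist");cv2.imwrite("pics/w5.png",cv2.resize(im[200:350,190:370,::-1],None,fx=4,fy=4,interpolation=2))
np.save("w5.npy",im)
E
```

```text
10.6 [0.50914432 0.14133708 0.10420436] [ 3.14078022e+00  1.73897723e-04 -5.82626823e-03] [-0.49741626  0.06439163 -1.0391216 ]
```

View pics/w5.png

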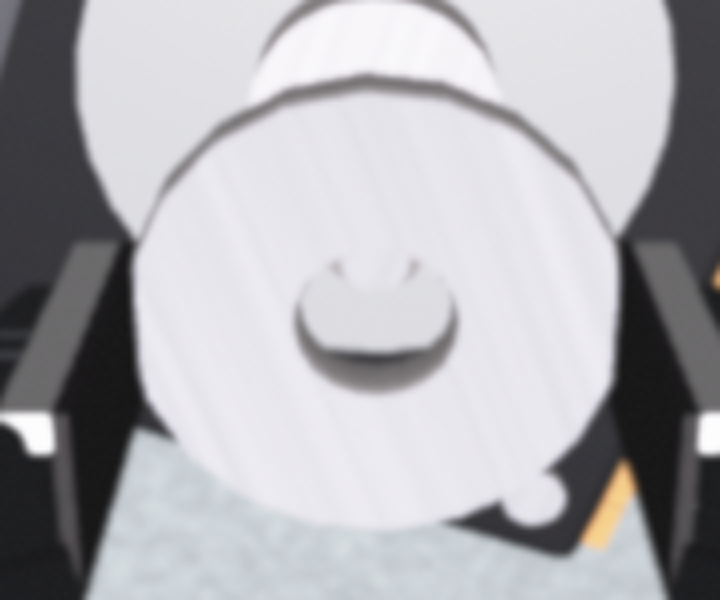

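The post tip shows through the bore at crop (row 290, col 378). It is laterally centred, and I'll compute the offset in x.

```bash
python3 - <<'E'
from h import *
i=bot.camera_info("wrist")
print("tip near edge",world(i,(272.5,284.5),.12),"-> centre x +.0045")
print("seat (boss far edge?)")
for z in(.131,.134,.137):
  X=world(i,(278.9,284.1),z);print(X,320.8*.019/(i["R"]@X+i["t"])[2],"near rim",world(i,(298,284.1),z))
E
```

```text
tip near edge [0.50461336 0.14101202 0.12      ] -> centre x +.0045
seat (boss far edge?)
[0.50734829 0.14125261 0.131     ] 38.194370728806156 near rim [0.49630523 0.14124795 0.131     ]
[0.50915209 0.14126059 0.134     ] 39.030453511648766 near rim [0.49834558 0.14125603 0.134     ]
[0.51095589 0.14126857 0.137     ] 39.90395955225827 near rim [0.50038594 0.14126411 0.137     ]
```

Aligned to about 1 mm. Lowering over the tip.

Emit:
servo_tool([
  [0,0,-0.02,0,0,0,0.6],
  [0,0,-0.04,0,0,0,0.6],
  [0,0,-0.06,0,0,0,0.6],
  [0,0,-0.08,0,0,0,0.6],
  [0,0,-0.1,0,0,0,0.6],
  [0,0,-0.12,0,0,0,0.6],
  [0,0,-0.14,0,0,0,0.6],
  [0,0,-0.14,0,0,0,0.6],
])

```text
time: 11.45
tool_pos: [0.5108, 0.1415, 0.0845]
tcp_rot: [3.141, -0.0, -0.002]
wrist_force: [-0.1, 0.3, -0.6]
width: 0.662
grip_force: 53.9
```

Emit:
servo_tool([
  [0,0,-0.025,0,0,0,0.6],
  [0,0,-0.05,0,0,0,0.6],
  [0,0,-0.075,0,0,0,0.6],
  [0,0,-0.1,0,0,0,0.6],
  [0,0,-0.125,0,0,0,0.6],
  [0,0,-0.15,0,0,0,0.6],
  [0,0,-0.175,0,0,0,0.6],
  [0,0,-0.2,0,0,0,0.6],
  [0,0,-0.21,0,0,0,0.6],
  [0,0,-0.22,0,0,0,0.6],
  [0,0,-0.22,0,0,0,0.6],
])

```text
time: 12.55
tool_pos: [0.511, 0.1416, 0.0519]
tcp_rot: [3.141, -0.0, -0.001]
wrist_force: [-2.8, 0.2, -1.4]
width: 0.663
grip_force: 53.9
```

Emit:
servo_tool([
  [0,0,-0.007,0,0,0,0.6],
  [0,0,-0.014,0,0,0,0.6],
  [0,0,-0.02,0,0,0,0.6],
  [0,0,-0.02,0,0,0,0.6],
])

```text
time: 12.95
tool_pos: [0.5111, 0.1416, 0.049]
tcp_rot: [3.142, -0.0, -0.001]
wrist_force: [-3.3, -0.9, -0.2]
width: 0.662
grip_force: 54.0
```

Emit:
servo_tool([
  [0,0,-0.007,0,0,0,0.6],
  [0,0,-0.014,0,0,0,0.6],
  [0,0,-0.014,0,0,0,0.6],
])

```text
time: 13.25
tool_pos: [0.5111, 0.1417, 0.0487]
tcp_rot: [3.142, -0.0, -0.001]
wrist_force: [-8.8, -2.6, 12.6]
width: 0.666
grip_force: 55.5
```

Seated: Fz is 12.6 N at the predicted height. Releasing and going up.

Emit:
servo_tool([
  [0,0,0.012,0,0,0,0.6],
  [0,0,0.012,0,0,0,0.2],
  [0,0,0.012,0,0,0,0.05],
  [0,0,0.012,0,0,0,0.05],
  [0,0,0.012,0,0,0,0.05],
  [0,0,0.1,0,0,0,0.05],
  [0,0,0.3,0,0,0,0.05],
  [0,0,0.6,0,0,0,0.05],
  [0,0,0.7,0,0,0,0.05],
])

```text
time: 14.15
tool_pos: [0.5146, 0.1424, 0.158]
tcp_rot: [-3.14, 0.0, -0.013]
wrist_force: [-0.1, 0.5, 0.0]
width: 0.948
grip_force: 0.0
```

Emit:
servo_tool([
  [-0.05,-0.3,0.1,0,0,0,0],
  [-0.05,-0.65,0.1,0,0,0,0],
  [-0.1,-1,0.1,0,0,0,0],
])

```text
time: 14.45
tool_pos: [0.4982, -0.0041, 0.169]
tcp_rot: [3.141, 0.003, 0.006]
wrist_force: [0.9, -0.7, -0.5]
width: 1.001
grip_force: 0.0
```

Emit:
servo_tool([
  [-0.1,-0.33,0,0,0,0,0],
  [-0.2,-0.65,0,0,0,0,0],
  [-0.3,-1,0,0,0,0,0],
])

```text
time: 14.75
tool_pos: [0.4531, -0.1483, 0.1679]
tcp_rot: [3.141, 0.0, 0.002]
wrist_force: [0.8, 0.1, 0.2]
width: 1.001
grip_force: 0.0
```

Emit:
servo_tool([
  [-0.05,-0.33,0,0,0,0,0],
  [-0.1,-0.67,0,0,0,0,0],
  [-0.15,-1,0,0,0,0,0],
  [-0.15,-1,0,0,0,0,0],
  [-0.15,-1,0,0,0,0,0],
])

```text
time: 15.25
tool_pos: [0.4309, -0.2976, 0.1674]
tcp_rot: [-3.141, 0.005, -0.0]
wrist_force: [-0.4, -0.6, 0.2]
width: 0.999
grip_force: 0.0
```

```bash
python3 - <<'E'
from h import *
s=bot.read_state();print(s["time"],s["tool_pos"],s["tcp_rot"],s["q"])
i=bot.camera_info("wrist");im=bot.read_camera("wrist");np.save("w6.npy",im)
print(cents("sleeve","wrist",.02,i));i2=i
print([world(i,np.array(d["at"])*[420,560],0) for d in bot.mark_of("sleeve","wrist")])
bot.read_camera("side");i=bot.camera_info("side")
for d in bot.mark_of("washer","side"): print(d["score"],world(i,np.array(d["at"])*[420,560],.072))
E
```

```text
15.25 [ 0.43089587 -0.297631    0.16736587] [-3.14125547e+00  5.30608488e-03 -3.13954030e-04] [-6.52312256e-01  8.19155634e-03  1.97171892e+00  4.20486438e-04
  1.16172466e+00  9.21695129e-01]
[(0.76, [143.7, 296.5], [0.4727, -0.3104, 0.02])]
[array([ 0.47010852, -0.3099075 ,  0.        ])]
0.73 [0.51230616 0.14223082 0.072     ]
```

```bash
python3 - <<'E'
from h import *
im=np.load("w6.npy");i=bot.camera_info("wrist")
for b in blobs(im,144,296,26,True)+blobs(im,144,296,12,False): print(b,world(i,b[:2],.02),i["R"]@world(i,b[:2],.02)+i["t"])
m=pix(i,[.47,-.31,0]);print(m)
E
```

```text
(144.58341471354166, 296.7320302327474, [20.9, 21.2]) [ 0.47270767 -0.3077541   0.02      ] [ 0.01271583 -0.06129584  0.30941834]
(144.43058268229166, 296.7969741821289, [33.2, 33.9]) [ 0.47285333 -0.30781452  0.02      ] [ 0.01277651 -0.06143388  0.30937216]
(144.60877990722656, 296.7431755065918, [20.2, 20.5]) [ 0.47268352 -0.3077652   0.02      ] [ 0.0127269  -0.06127292  0.30942601]
[144.73257092 298.12099588]
```

The sleeve is at (0.4725, -0.310). Descending, gripping and lifting.

Emit:
servo_tool([
  [0.277,-0.085,-0.1,0,0,0,0.1],
  [0.277,-0.085,-0.4,0,0,0,0.1],
  [0.277,-0.085,-0.7,0,0,0,0.1],
  [0.277,-0.085,-0.8,0,0,0,0.1],
  [0.277,-0.085,-0.8,0,0,0,0.1],
])

```text
time: 16.0
tool_pos: [0.4707, -0.3066, 0.0442]
tcp_rot: [-3.138, -0.002, 0.009]
wrist_force: [0.3, 0.6, 0.5]
width: 0.9
grip_force: 0.0
```

Emit:
servo_tool([
  [0,0,-0.1,0,0,0,0.1],
  [0,0,-0.2,0,0,0,0.1],
  [0,0,-0.3,0,0,0,0.1],
  [0,0,-0.38,0,0,0,0.1],
  [0,0,-0.423,0,0,0,0.1],
  [0,0,-0.423,0,0,0,0.3],
  [0,0,-0.423,0,0,0,0.5],
  [0,0,-0.423,0,0,0,0.6],
  [0,0,-0.423,0,0,0,0.7],
  [0,0,-0.423,0,0,0,0.7],
  [0,0,-0.423,0,0,0,0.7],
])

```text
time: 17.1
tool_pos: [0.4736, -0.3099, -0.0154]
tcp_rot: [3.14, -0.0, 0.002]
wrist_force: [-0.8, 0.3, 5.6]
width: 0.374
grip_force: 49.5
```

Emit:
servo_tool([
  [0,0,0.05,0,0,0,0.75],
  [0,0,0.3,0,0,0,0.75],
  [0,0,0.6,0,0,0,0.75],
  [0,0.2,0.97,0,0,0,0.75],
  [0,0.5,0.97,0,0,0,0.75],
  [0,0.9,0.97,0,0,0,0.75],
])

```text
time: 17.7
tool_pos: [0.4751, -0.1871, 0.1329]
tcp_rot: [3.139, -0.004, 0.01]
wrist_force: [1.0, 0.3, -0.3]
width: 0.372
grip_force: 49.8
```

Emit:
servo_tool([
  [-0.05,0.33,0.07,0,0,0,0.75],
  [-0.1,0.67,0.07,0,0,0,0.75],
  [-0.15,1,0.07,0,0,0,0.75],
])

```text
time: 18.0
tool_pos: [0.4502, -0.0377, 0.1401]
tcp_rot: [-3.142, 0.001, -0.002]
wrist_force: [1.0, 0.3, 0.1]
width: 0.375
grip_force: 49.8
```

Emit:
servo_tool([
  [-0.1,0.33,0,0,0,0,0.75],
  [-0.2,0.67,0,0,0,0,0.75],
  [-0.2,1,0,0,0,0,0.75],
  [-0.2,1,0,0,0,0,0.75],
  [-0.2,1,0,0,0,0,0.75],
  [-0.2,1,0,0,0,0,0.75],
])

```text
time: 18.6
tool_pos: [0.4206, 0.1099, 0.1394]
tcp_rot: [3.141, 0.0, -0.001]
wrist_force: [0.5, -0.3, -0.5]
width: 0.372
grip_force: 49.9
```

```bash
python3 - <<'E'
from h import *
s=bot.read_state();print(s["time"],s["tool_pos"],s["tcp_rot"],s["wrist_force"],s["grip_force"])
i=bot.camera_info("wrist");im=bot.read_camera("wrist");np.save("w7.npy",im)
cv2.imwrite("pics/w7.png",im[:,:,::-1])
print(pix(i,[.5107,.1405,.12]))
E
```

```text
18.6 [0.42060176 0.10987425 0.13938123] [ 3.14088748e+00  8.27918056e-05 -6.49880144e-04] [ 0.48174269 -0.28316264 -0.52081333] 49.85322207212448
[ 82.9413058  226.26187544]
```

View pics/w7.png

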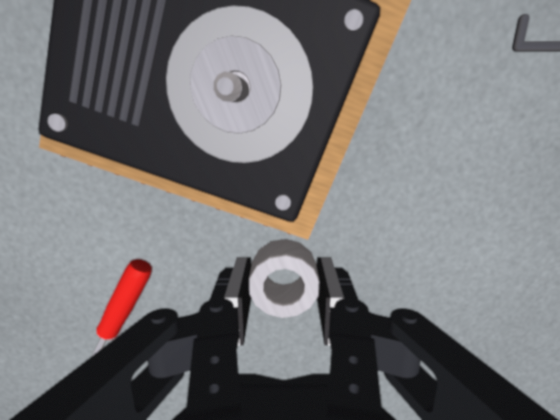

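The washer lies on the boss (centre near row 84, col 236, with the post at 85/226). The sleeve is held upright with its bore at (287, 284).

```bash
python3 - <<'E'
from h import *
im=np.load("w7.npy");i=bot.camera_info("wrist");P=bot.read_state()["tool_pos"]
for n,r,c,w,b,z in(("tip",86,228,9,True,.12),("hole",288,284,26,False,P[2]+.0355),("outer",288,284,38,True,P[2]+.0355)):
  for o in blobs(im,r,c,w,b,15): X=world(i,o[:2],z);print(n,np.round(o[:2],1),o[2],X,(i["R"]@X+i["t"])[2])
print(P)
E
```

```text
tip [ 85.4 225.2] [14.7, 18.3] [0.50963249 0.14055181 0.12      ] 0.1730585820720803
hole [290.1 283.6] [28.3, 43.7] [0.41784086 0.10935715 0.17484585] 0.15022681067657873
outer [290.1 283.6] [27.6, 43.4] [0.41779618 0.10934835 0.17484585] 0.15024100773552967
outer [294.1 283.6] [77.2, 78.4] [0.41566972 0.10936707 0.17484585] 0.15091650570687898
outer [253.1 316. ] [9.5, 11.8] [0.43694442 0.09476362 0.17484585] 0.14416476896343466
outer [252.9 251.1] [8.6, 12.4] [0.4371055  0.12389236 0.17484585] 0.14410055025885804
[0.42075925 0.10940424 0.13934585]
```

Emit:
servo_tool([
  [0.25,0.1,0,0,0,0,0.75],
  [0.5,0.18,0,0,0,0,0.75],
  [0.599,0.209,0,0,0,0,0.75],
  [0.599,0.209,-0.1,0,0,0,0.75],
  [0.599,0.209,-0.17,0,0,0,0.75],
  [0.599,0.209,-0.197,0,0,0,0.75],
  [0.599,0.209,-0.197,0,0,0,0.75],
])

```text
time: 19.35
tool_pos: [0.5082, 0.1408, 0.108]
tcp_rot: [3.141, -0.002, -0.006]
wrist_force: [-0.5, 0.5, 0.1]
width: 0.379
grip_force: 49.9
```

Emit:
servo_tool([
  [0,0,-0.02,0,0,0,0.75],
  [0,0,-0.035,0,0,0,0.75],
  [0,0,-0.05,0,0,0,0.75],
  [0,0,-0.065,0,0,0,0.75],
  [0,0,-0.065,0,0,0,0.75],
])

```text
time: 19.85
tool_pos: [0.5104, 0.142, 0.1]
tcp_rot: [3.142, 0.0, -0.0]
wrist_force: [-0.4, -0.5, -0.7]
width: 0.377
grip_force: 49.9
```

Emit:
servo_tool([
  [0,0,-0.015,0,0,0,0.75],
  [0,0,-0.03,0,0,0,0.75],
  [0,0,-0.045,0,0,0,0.75],
  [0,0,-0.045,0,0,0,0.75],
])

```text
time: 20.25
tool_pos: [0.5103, 0.1418, 0.0929]
tcp_rot: [3.141, -0.0, -0.001]
wrist_force: [-0.0, 0.5, -0.8]
width: 0.373
grip_force: 49.9
```

Clean. Continuing to 3 mm above home (TCP 0.0675), then a slow touch.

Emit:
servo_tool([
  [0,0,-0.02,0,0,0,0.75],
  [0,0,-0.04,0,0,0,0.75],
  [0,0,-0.06,0,0,0,0.75],
  [0,0,-0.08,0,0,0,0.75],
  [0,0,-0.1,0,0,0,0.75],
  [0,0,-0.12,0,0,0,0.75],
  [0,0,-0.14,0,0,0,0.75],
  [0,0,-0.16,0,0,0,0.75],
  [0,0,-0.17,0,0,0,0.75],
  [0,0,-0.17,0,0,0,0.75],
])

```text
time: 21.25
tool_pos: [0.5104, 0.1419, 0.0676]
tcp_rot: [3.141, -0.0, -0.001]
wrist_force: [-0.7, -0.1, -0.8]
width: 0.375
grip_force: 49.9
```

Emit:
servo_tool([
  [0,0,-0.007,0,0,0,0.75],
  [0,0,-0.014,0,0,0,0.75],
  [0,0,-0.021,0,0,0,0.75],
  [0,0,-0.025,0,0,0,0.75],
  [0,0,-0.025,0,0,0,0.75],
])

```text
time: 21.75
tool_pos: [0.5107, 0.1419, 0.0647]
tcp_rot: [-3.142, 0.0, -0.0]
wrist_force: [-2.1, -0.4, 3.1]
width: 0.376
grip_force: 50.2
```

Emit:
servo_tool([
  [0,0,-0.007,0,0,0,0.75],
  [0,0,-0.012,0,0,0,0.75],
  [0,0,-0.012,0,0,0,0.75],
])

```text
time: 22.05
tool_pos: [0.5108, 0.142, 0.0645]
tcp_rot: [3.142, -0.0, 0.0]
wrist_force: [-6.1, -1.1, 14.4]
width: 0.373
grip_force: 51.2
```

Emit:
servo_tool([
  [0,0,0.012,0,0,0,0.6],
  [0,0,0.012,0,0,0,0.3],
  [0,0,0.012,0,0,0,0.1],
  [0,0,0.012,0,0,0,0.1],
  [0,0,0.1,0,0,0,0.1],
  [0,0,0.3,0,0,0,0.1],
  [0,0,0.6,0,0,0,0.1],
  [0,0,0.65,0,0,0,0.1],
])

```text
time: 22.85
tool_pos: [0.5148, 0.1429, 0.1668]
tcp_rot: [-3.139, 0.0, -0.016]
wrist_force: [0.5, -0.4, 0.6]
width: 0.9
grip_force: 0.0
```

Emit:
servo_tool([
  [0.1,-0.33,0,0,0,0,0.1],
  [0.2,-0.67,0,0,0,0,0.1],
  [0.33,-1,0,0,0,0,0.1],
])

```text
time: 23.15
tool_pos: [0.5576, -0.0016, 0.161]
tcp_rot: [3.142, 0.002, 0.002]
wrist_force: [0.5, 1.7, 0.3]
width: 0.903
grip_force: 0.0
```

Emit:
servo_tool([
  [0,-0.33,0,0,0,0,0.1],
  [0,-0.67,0,0,0,0,0.1],
  [0,-0.95,0,0,0,0,0.1],
  [0,-0.95,0,0,0,0,0.1],
  [0,-0.95,0,0,0,0,0.1],
  [0,-0.95,0,0,0,0,0.1],
])

```text
time: 23.75
tool_pos: [0.5572, -0.1423, 0.16]
tcp_rot: [-3.141, -0.0, 0.0]
wrist_force: [-0.4, 0.6, -1.0]
width: 0.901
grip_force: 0.0
```

```bash
python3 - <<'E'
from h import *
s=bot.read_state();print(s["time"],s["tool_pos"],s["tcp_rot"])
i=bot.camera_info("wrist");im=bot.read_camera("wrist");np.save("w8.npy",im)
for o in cents("collar","wrist",.010,i): print(o)
p=np.round(pix(i,[.607,-.15,.01])).astype(int);print(p)
for o in blobs(im,p[0],p[1],40,False): print(o,world(i,o[:2],.01))
bot.read_camera("side");i=bot.camera_info("side")
for t,z in(("washer",.072),("sleeve",.08)):
  for d in bot.mark_of(t,"side"): print(t,d["score"],world(i,np.array(d["at"])*[420,560],z))
E
```

```text
23.75 [ 0.55717758 -0.14225571  0.1600275 ] [-3.14103457e+00 -2.38481669e-04  1.19481685e-04]
(0.97, [135.1, 293.7], [0.6069, -0.1521, 0.01])
(0.97, [41.6, 239.2], [0.6875, -0.1032, 0.01])
(0.96, [40.9, 353.2], [0.688, -0.2037, 0.01])
[135 292]
(np.float64(134.27068583170572), np.float64(293.6510518391927), [18.4, 19.0]) [ 0.60762114 -0.15206717  0.01      ]
(np.float64(134.20204162597656), np.float64(293.76723225911456), [47.0, 48.3]) [ 0.60768577 -0.15217843  0.01      ]
washer 0.42 [0.51442278 0.13549486 0.072     ]
washer 0.23 [0.5130785  0.19408408 0.072     ]
sleeve 0.72 [0.53833793 0.38581649 0.08      ]
sleeve 0.6 [0.50772261 0.13318524 0.08      ]
```

The collar is at (0.6077, -0.152). Descending and gripping.

Emit:
servo_tool([
  [0.338,-0.063,-0.1,0,0,0,0.1],
  [0.338,-0.063,-0.4,0,0,0,0.1],
  [0.338,-0.063,-0.7,0,0,0,0.1],
  [0.338,-0.063,-0.8,0,0,0,0.1],
  [0.338,-0.063,-0.8,0,0,0,0.1],
])

```text
time: 24.5
tool_pos: [0.6049, -0.151, 0.0366]
tcp_rot: [-3.14, -0.001, 0.011]
wrist_force: [-0.4, 0.7, 0.4]
width: 0.902
grip_force: 0.0
```

Emit:
servo_tool([
  [0,0,-0.1,0,0,0,0.1],
  [0,0,-0.2,0,0,0,0.1],
  [0,0,-0.3,0,0,0,0.1],
  [0,0,-0.35,0,0,0,0.1],
  [0,0,-0.383,0,0,0,0.1],
  [0,0,-0.383,0,0,0,0.3],
  [0,0,-0.383,0,0,0,0.4],
  [0,0,-0.383,0,0,0,0.5],
  [0,0,-0.383,0,0,0,0.6],
  [0,0,-0.383,0,0,0,0.6],
  [0,0,-0.383,0,0,0,0.6],
])

```text
time: 25.6
tool_pos: [0.6086, -0.1527, -0.0163]
tcp_rot: [3.141, -0.0, 0.002]
wrist_force: [-1.4, -0.3, 7.0]
width: 0.492
grip_force: 50.0
```

Emit:
servo_tool([
  [0,0,0.05,0,0,0,0.7],
  [0,0,0.3,0,0,0,0.7],
  [0,0,0.6,0,0,0,0.7],
  [-0.2,0.1,0.98,0,0,0,0.7],
  [-0.4,0.3,0.98,0,0,0,0.7],
  [-0.6,0.5,0.98,0,0,0,0.7],
  [-0.7,0.75,0.98,0,0,0,0.7],
])

```text
time: 26.3
tool_pos: [0.5007, -0.0397, 0.1303]
tcp_rot: [3.141, -0.003, 0.001]
wrist_force: [0.7, -0.3, -1.4]
width: 0.486
grip_force: 51.0
```

Emit:
servo_tool([
  [-0.2,0.25,0.05,0,0,0,0.7],
  [-0.4,0.55,0.05,0,0,0,0.7],
  [-0.55,0.85,0.05,0,0,0,0.7],
  [-0.55,1,0.05,0,0,0,0.7],
  [-0.55,1,0.05,0,0,0,0.7],
  [-0.55,1,0.05,0,0,0,0.7],
  [-0.55,1,0.05,0,0,0,0.7],
])

```text
time: 27.0
tool_pos: [0.4206, 0.1094, 0.137]
tcp_rot: [3.141, -0.001, 0.0]
wrist_force: [-0.8, 0.1, -1.5]
width: 0.49
grip_force: 51.1
```

```bash
python3 - <<'E'
from h import *
s=bot.read_state();P=s["tool_pos"];print(s["time"],P,s["tcp_rot"],s["wrist_force"],s["grip_force"])
i=bot.camera_info("wrist");im=bot.read_camera("wrist");np.save("w9.npy",im)
cv2.imwrite("pics/w9.png",im[:,:,::-1])
print(pix(i,[.5105,.1405,.12]))
z=P[2]+.0263;print(z,cents("collar","wrist",z,i))
p=np.round(pix(i,[.5105,.1405,.12])).astype(int)
for o in blobs(im,p[0],p[1],9,True,15): print("tip",o,world(i,o[:2],.12))
q=np.round(pix(i,[P[0],P[1],z])).astype(int)
for o in blobs(im,q[0],q[1],26,True,60)+blobs(im,q[0],q[1],26,False,60): print("hole",o,world(i,o[:2],z))
E
```

```text
27.0 [0.42064679 0.10935437 0.13702447] [ 3.14116308e+00 -7.76559732e-04  3.01185088e-04] [-0.82621236  0.06668832 -1.50387645] 51.09307397156954
[ 83.20815989 224.54117468]
0.16332446628103667 [(0.87, [272.3, 283.4], [0.4219, 0.1094, 0.1633]), (0.75, [85.6, 229.7], [0.5075, 0.1311, 0.1633])]
tip (np.float64(84.68446858723958), np.float64(222.98920885721842), [15.3, 16.2]) [0.50976983 0.14136824 0.12      ]
hole (np.float64(272.0437774658203), np.float64(283.4859568277995), [25.1, 35.5]) [0.42196904 0.10932577 0.16332447]
hole (np.float64(272.0424346923828), np.float64(283.48839314778644), [25.4, 35.7]) [0.42196978 0.10932457 0.16332447]
hole (np.float64(273.5), np.float64(282.5), [61.3, 61.3]) [0.42116144 0.1098113  0.16332447]
```

View pics/w9.png

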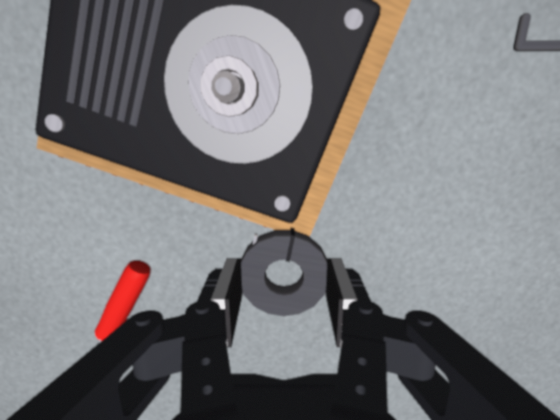

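The stack is straight, with sleeve and washer concentric at (86, 228). The collar is level in the grip with its bore at about (275, 284). Moving over the post and lowering.

Emit:
servo_tool([
  [0.25,0.1,0,0,0,0,0.7],
  [0.5,0.18,0,0,0,0,0.7],
  [0.601,0.217,0,0,0,0,0.7],
  [0.601,0.217,-0.08,0,0,0,0.7],
  [0.601,0.217,-0.15,0,0,0,0.7],
  [0.601,0.217,-0.18,0,0,0,0.7],
  [0.601,0.217,-0.18,0,0,0,0.7],
])

```text
time: 27.8
tool_pos: [0.5081, 0.1416, 0.1079]
tcp_rot: [3.141, -0.001, -0.006]
wrist_force: [-0.4, 0.1, -1.7]
width: 0.489
grip_force: 51.1
```

Emit:
servo_tool([
  [0,0,-0.02,0,0,0,0.7],
  [0,0,-0.035,0,0,0,0.7],
  [0,0,-0.05,0,0,0,0.7],
  [0,0,-0.065,0,0,0,0.7],
  [0,0,-0.065,0,0,0,0.7],
])

```text
time: 28.3
tool_pos: [0.5103, 0.1425, 0.1]
tcp_rot: [3.142, 0.0, -0.001]
wrist_force: [0.3, -0.5, -1.7]
width: 0.49
grip_force: 51.1
```

Emit:
servo_tool([
  [0,-0.002,-0.015,0,0,0,0.7],
  [0,-0.003,-0.03,0,0,0,0.7],
  [0,-0.003,-0.045,0,0,0,0.7],
  [0,-0.003,-0.045,0,0,0,0.7],
])

```text
time: 28.7
tool_pos: [0.5102, 0.142, 0.0929]
tcp_rot: [3.141, -0.0, -0.001]
wrist_force: [0.4, -0.4, -1.2]
width: 0.484
grip_force: 51.1
```

Emit:
servo_tool([
  [0,0,-0.015,0,0,0,0.7],
  [0,0,-0.03,0,0,0,0.7],
  [0,0,-0.043,0,0,0,0.7],
  [0,0,-0.043,0,0,0,0.7],
])

```text
time: 29.1
tool_pos: [0.5102, 0.142, 0.0866]
tcp_rot: [3.141, -0.0, -0.001]
wrist_force: [-0.4, 0.8, -1.7]
width: 0.479
grip_force: 51.1
```

Emit:
servo_tool([
  [0,0,-0.007,0,0,0,0.7],
  [0,0,-0.014,0,0,0,0.7],
  [0,0,-0.021,0,0,0,0.7],
  [0,0,-0.021,0,0,0,0.7],
])

```text
time: 29.5
tool_pos: [0.5106, 0.1421, 0.0839]
tcp_rot: [-3.142, 0.0, -0.0]
wrist_force: [0.9, 0.9, -1.4]
width: 0.484
grip_force: 51.1
```

Emit:
servo_tool([
  [0,0,-0.007,0,0,0,0.7],
  [0,0,-0.014,0,0,0,0.7],
  [0,0,-0.014,0,0,0,0.7],
])

```text
time: 29.8
tool_pos: [0.5109, 0.1422, 0.0837]
tcp_rot: [-3.142, 0.0, -0.001]
wrist_force: [-4.7, 0.1, 9.7]
width: 0.488
grip_force: 53.1
```

Seated at the predicted height with 10 N. Releasing and retreating upward.

Emit:
servo_tool([
  [0,0,0.01,0,0,0,0.6],
  [0,0,0.01,0,0,0,0.35],
  [0,0,0.01,0,0,0,0.1],
  [0,0,0.01,0,0,0,0.1],
  [0,0,0.01,0,0,0,0.1],
  [0,0,0.1,0,0,0,0.1],
  [0,0,0.3,0,0,0,0.1],
  [0,0,0.6,0,0,0,0.1],
  [-0.3,0,0.6,0,0,0,0.1],
  [-0.6,-0.2,0.6,0,0,0,0.1],
  [-0.6,-0.2,0.6,0,0,0,0.1],
  [-0.6,-0.2,0.6,0,0,0,0.1],
])

```text
time: 31.0
tool_pos: [0.4199, 0.1117, 0.1726]
tcp_rot: [-3.141, 0.001, -0.003]
wrist_force: [0.6, -0.1, -0.2]
width: 0.9
grip_force: 0.0
```

```bash
python3 - <<'E'
from h import *
s=bot.read_state();print(s["time"],s["tool_pos"],s["wrist_force"],s["width"])
i=bot.camera_info("wrist");im=bot.read_camera("wrist")
tip=world(i,pix(i,[.5102,.1412,.12]),.12)
p=np.round(pix(i,[.5105,.1412,.12])).astype(int)
for o in blobs(im,p[0],p[1],9,True,15): print("tip",o,world(i,o[:2],.12))
for t,z in(("collar",.11),("washer",.08)): print(t,cents(t,"wrist",z,i))
for o in blobs(im,p[0],p[1],42,False,150): print(o,world(i,o[:2],.11),320.8*.046/(i["R"]@world(i,o[:2],.11)+i["t"])[2])
E
```

```text
31.0 [0.41991299 0.11173786 0.17257789] [ 0.5830613  -0.09744693 -0.22927739] 0.8998240359956882
tip (np.float64(86.41662343343098), np.float64(236.48603947957358), [13.6, 14.8]) [0.50971719 0.14149356 0.12      ]
collar [(0.82, [86.0, 237.9], [0.5104, 0.1419, 0.11])]
washer [(0.8, [86.1, 248.8], [0.5116, 0.1377, 0.08])]
(np.float64(85.29385884602866), np.float64(237.50632222493488), [21.1, 25.5]) [0.51082562 0.14215136 0.11      ] 69.06720078219307
(np.float64(85.73700968424478), np.float64(237.87245686848956), [67.5, 73.3]) [0.51055094 0.14192102 0.11      ] 69.03921276146399
```

```bash
python3 -c "
from workcell import bot
print(bot.finish_job())"
```

```text
the job is handed in; nothing more can be done
None
```

I stacked the washer, sleeve and collar on the post in that order, each lowered in the grip until it seated, and handed the job in at about 31 s. I didn't touch any of the bystanders, and the hand-in call returned no verdict.

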